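# Clear the lock machine's tray and gauge the drill guide

### The job

Set both finished brass padlocks from the grey catch tray into the blue tote, lowering them in rather than dropping them. Then check the drill guide: take the gauge rod from its rest by the black handle, push it down the sloping steel guide tube until its collar stops squarely on the rim, pause there for a second, and draw it right out again. Finish while still holding the rod steady in the gripper, lying level, with its orange tip about 10 cm above the middle of the square light plate for reading; do not put it down or let go, and leave all the other things on the table where they are.

Things in the scene. Friction and masses are not known exactly. Their poses are not given: they have to be found in the camera images.
- padlock_a: Brass padlock lying flat in the catch tray. Body 36 (x) x 40 (y) x 18 (z) mm; a steel U-shaped shackle, 7 mm bar, 32 mm wide, sticks out of the +x face to x = 46 mm at mid-height. Origin: centre of the body's underside. About 0.18 kg. Easily gripped from above across its 40 mm width (along y).
- padlock_b: Second padlock, identical to padlock_a, in the other half of the tray.
- catch_tray: Grey open catch tray, fixed, 150 (x) x 240 (y) x 35 (z) mm outside, walls 4 mm, floor 4 mm thick. Origin: centre of its underside.
- tote: Blue open tote, fixed, 160 (x) x 200 (y) x 60 (z) mm outside, walls 5 mm, floor 5 mm thick. Origin: centre of its underside.
- gauge_rod: Gauge rod lying level on its rest. x axis: along it, from handle to tip. Origin: on its axis at the collar's front face. Shaft: steel, 8 mm diameter, x 0 to 75 mm, last 15 mm orange. Collar: aluminium disc, 34 mm diameter, x -10 to 0. Handle: black square bar, 16 x 16 mm, x -90 to -10 mm, flat sides facing y and z. About 0.12 kg, balanced in the handle near the collar.
- rod_tip (a point): End of the gauge rod's orange tip, at x = 75 mm on the rod's axis.
- rod_grip (a point): Good grip point on the handle's axis, at x = -45 mm of the gauge rod.
- rod_rest: Fixed rest carrying the rod with its axis 60 mm above the table; same x axis, origin on the table right below the rod's origin. Aluminium base 155 x 50 x 10 mm; two black yokes 40 mm wide: x -84 to -72 mm (under the handle's end, 63 mm high) and x 44 to 56 mm (under the shaft, 65 mm high); free space between them. The rod lifts straight up.
- guide_tube: Steel guide tube fixed on the drill fixture. Origin: centre of the mouth's rim, 110 mm above the table. z axis: out of the mouth along the tube, 30 degrees above horizontal; the rod goes in along -z. 70 mm long, open ended, bore 12 mm, its last 15 mm flaring to 24 mm at the rim (32 mm outside). Fully home: rod's origin at the tube's origin, its x along -z, collar stopped on the rim.
- drill_fixture: Teal fixture under the guide tube, fixed. Base 100 (x) x 150 (y) x 16 (z) mm, y -95 to 55 mm; block 40 (x) x 60 (y) mm, y -65 to -5 mm, 72 mm high, under the tube. Origin on the table right below the tube's mouth, which faces +y and upward.
- light_plate: Square light plate, fixed, black with a bright cream top, 90 x 90 x 12 mm. Origin: centre of its underside.
- pin_jar: Bystander: small jar with red cap, 48 mm diameter, 50 mm high. Origin: centre of underside.
- pink_bottle: Bystander: pink bottle, 56 mm diameter, 120 mm high. Origin: centre of underside.
- spray_bottle: Bystander: clear bottle with blue cap, 70 mm diameter, 190 mm high. Origin: centre of underside.
- screwdriver: Bystander: screwdriver lying on the table, beyond the tote.
- mouse: Bystander: black computer mouse, 100 x 60 x 22 mm. Origin: centre of underside.
- mug: Bystander: white mug, 80 mm diameter, 90 mm high. Origin: centre of underside.
Mind the look-alikes: they are no part of the job. What is shaped like the padlock_b but pink or turquoise is not meant.

How it is judged:
By the outcome, as a careful person would: the job done as asked, in the order asked, and still so for the second after the job is handed in, while the arm keeps its last pose, push and grip.
It also fails if it takes over 72 s, if anything falls off the work surface, if the arm or the gripper's body presses on something with over 40 N, if the wrist force passes 120 N, or if a joint passes its speed limit or range.

### The arm

A 7-joint arm with a two-finger parallel gripper is mounted at the origin on the work surface. World frame = base frame: x ahead of the robot, y to its left, z up, the work surface at z = 0. Lengths are in mm, angles in rad, forces in N, time in s.
With the tool pointing down it reaches from about 400 to 850 mm from the base axis. Payload 4.5 kg.
Tool frame: the origin (TCP) lies on the centre line of the jaws, within the pads' length; the fingertips stand 17 mm ahead of it and the grasp point (between the pads) lies 2 mm behind it; z points along the fingers, y is the line along which they close (so a half turn about z gives the same grasp; the last joint's range is limited). The gripper opens to 88 mm and grips with 3 to 60 N. Pads are 18 mm wide; open, the fingers measure 123 mm over their backs; the gripper's body (75 mm by 187 mm) begins 45 mm behind the grasp point.
Start: joints at [1.314, 0.689, -0.195, 1.565, 0.157, 0.902, -0.215], TCP at [179.228, -598.775, 234.543] pointing down, gripper open.
Joint ranges: [-3.01, 3.01], [-0.46, 2.08], [-1.47, 1.51], [0.13, 2.56], [-1, 4.14], [0.04, 2.09], [-2.66, 2.66]. Speed limits (rad/s): [2.57, 2.57, 3.14, 3.14, 3.14, 3.14, 3.14].

### API

Orientations are given as a unit quaternion [w, x, y, z].
In Python, from cell import manip gives the robot as it stands. The module is installed in compiled form; this text tells all that it offers.
- The arm moves only by the shell command python3 -m crank 'ROWS'. ROWS is text: rows parted by semicolons, each of 7 numbers parted by spaces: the shift along the tool's x, y, z in mm, then the turn, a rotation vector about the tool's x, y, z in rad, then the finger opening in mm, from 0 to 88.1. A call has 1 to 20 rows; each row is the pose to reach, as a shift and turn from the pose commanded when the call began, along the tool's axes at that moment; what a row does not reach only later rows make up. A row lasts 1/8 s, in which the tool goes at most 62.5 mm and 10.7 degrees, less where a joint would pass 70% of its speed; a pose out of reach is approached as far as the arm can. A call with a gripper value outside its range is refused whole. The fingers move at their own pace and stop on an object; the grip force is fixed at half the most. Time passes only in rows, so rows that repeat a pose let the fingers close. It gives the time, the measured TCP pose, the force, the opening and the grip force at its end, in the units of the state.
- manip.state(): the state, without advancing time (a new reading comes with each control period).
- manip.capture(name): name is "side" or "top" or "wrist"; returns (picture, depth): 420x560x3 uint8, red, green, blue; 420x560 float32, mm along the optical axis (not along the pixel's ray), 0 where there is no reading.
- manip.camera_params(name): a dict with "vfov" (degrees; the focal length in pixels is half the picture's height over the tangent of half this angle, whatever the lens; pixels are square), "cx", "cy" (the principal point, pixels), "k1" (the pictures are not rectified: a ray, as slopes to the right and down, at radius r is drawn at 1 + k1 r^2 times it, then the intrinsics apply), "eye" and "rotation" of the camera in the world. Camera axes: x right, y down, z forward; pixel columns grow to the right and rows downward; lengths in mm; the calibration is good to about 2 mm. A picture is of the moment at which its call begins: read the wrist's pose just before it. camera_params takes no time and is no camera call; for the wrist camera it gives the pose at the moment of the call.
- manip.job_done(): hands the job in; it is judged then, once.
The state is a dict: "t": time; "joints": joint angles; "dq": joint speeds; "joint_torque": joint torques, N m; "tool_pos": TCP position; "orientation": TCP orientation; "contact_force": force on the tool from outside, world axes, zero at the start; "moment": the same for the moment, N m; "width": opening from 0.0 (shut) to 1.0 (fully open); "gripper_force": force on a finger pad.
Only numpy, scipy, OpenCV 4.12 (cv2) and the standard library are available. Lean on these libraries where they do the work, as an engineer would, in place of code of your own. Each camera call takes 0.05 s, during which the arm holds its last target. There are 200 camera calls.

## Working session

There is one attempt and no reset: what is moved stays moved. The work goes in short steps, Python scripts to look and compute and a shell command to move; the robot and the scene stay as the last step left them, time stands still between calls to the robot, and variables do not carry over. Pictures are saved under pics/ and viewed, at most 10 in all, crops included, and the job is handed in when it is done.

```bash
mkdir -p pics; cat > h.py <<'E'
import numpy as np, cv2
from cell import manip
from scipy.spatial.transform import Rotation as R
def q2R(q): return R.from_quat([q[1],q[2],q[3],q[0]]).as_matrix()
def cam(n):
    p=manip.camera_params(n); return p
def rot(p):
    r=np.array(p['rotation'],float)
    return r if r.shape==(3,3) else q2R(r)
def snap(n,f):
    p=cam(n); im,d=manip.capture(n)
    cv2.imwrite(f'pics/{f}.png',im[:,:,::-1]); np.savez(f'{f}.npz',im=im,d=d,eye=p['eye'],rot=rot(p),v=p['vfov'],cx=p['cx'],cy=p['cy'],k=p['k1'])
def rays(z,u,v):
    f=210/np.tan(np.radians(float(z['v']))/2)
    a=np.array([(np.asarray(u,float)-z['cx'])/f,(np.asarray(v,float)-z['cy'])/f]); s=a.copy()
    for _ in range(20): s=a/(1+z['k']*(s**2).sum(0))
    return np.stack([s[0],s[1],np.ones_like(s[0])],-1)@z['rot'].T
def pt(f,u,v,zp=None):
    "world point by depth, or by plane height zp"
    z=np.load(f+'.npz'); r=rays(z,u,v)
    if zp is None: k=z['d'][np.round(v).astype(int),np.round(u).astype(int)]
    else: k=(zp-z['eye'][2])/r[...,2]
    return z['eye']+r*np.asarray(k)[...,None]
def tool(p,M=None):
    "shift (tool axes) & rotvec from current pose to p, M"
    s=manip.state(); T=q2R(s['orientation'])
    sh=T.T@(np.array(p)-s['tool_pos']); 
    return sh.round(1),(R.from_matrix(T.T@M).as_rotvec().round(4) if M is not None else None)
E
python3 - <<'E'
from h import *
for n in('top','side','wrist'):
    snap(n,n+'0'); p=cam(n); print(n,{k:np.round(v,3).tolist() for k,v in p.items() if not isinstance(v,str)})
s=manip.state(); print(s)
E
```

```text
top {'vfov': 47.036, 'cx': 280.962, 'cy': 207.899, 'k1': -0.045, 'eye': [360.232, 25.112, 1225.277], 'rotation': [-0.071, 0.721, -0.686, 0.071]}
side {'vfov': 47.363, 'cx': 275.225, 'cy': 214.037, 'k1': -0.151, 'eye': [187.936, 860.171, 1052.026], 'rotation': [0.084, -0.224, 0.899, -0.366]}
wrist {'vfov': 58.903, 'cx': 281.208, 'cy': 204.328, 'k1': -0.081, 'eye': [249.259, -576.907, 383.654], 'rotation': [0.114, 0.794, -0.591, -0.086]}
{'t': 0.15, 'joints': array([ 1.31379796,  0.68977966, -0.19453683,  1.5660686 ,  0.1573163 ,
        0.90248492, -0.21508359]), 'dq': array([ 0.00022034, -0.00353235,  0.00060618, -0.0020907 ,  0.00054184,
       -0.00272484,  0.00044892]), 'joint_torque': array([-2.16558758e-03, -5.27858341e+01, -1.26882613e+00, -1.53586954e+01,
       -5.24890074e-02,  3.85847379e-03,  1.23271698e-04]), 'tool_pos': array([ 179.03303833, -598.32414124,  233.91152691]), 'orientation': array([-6.57903855e-04,  9.89441064e-01,  1.44934210e-01, -1.48868102e-04]), 'contact_force': array([0.20725894, 0.14562724, 0.51562848]), 'moment': array([-0.02470785,  0.00937939,  0.05735886]), 'gripper_force': 0.0, 'width': 0.998251300098379}
```

View pics/top0.png

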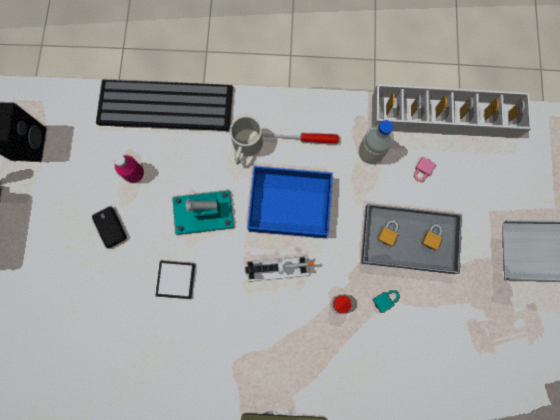

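View pics/side0.png

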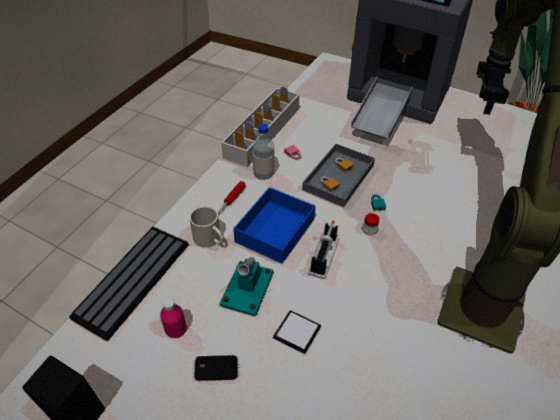

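The top view shows the padlocks at (388,238) and (433,238), tote (290,202), and rod (246–320,268) with its orange tip on the right. The fixture is at (203,208), the plate at (176,280). Next I enlarge the crops.

```bash
python3 - <<'E'
from h import *
im=cv2.imread('pics/top0.png')
a=cv2.resize(im[180:300,150:350],None,fx=4,fy=4,interpolation=cv2.INTER_CUBIC)   # 800x480
b=cv2.resize(im[200:275,355:470],None,fx=5,fy=5,interpolation=cv2.INTER_CUBIC)
cv2.imwrite('pics/a.png',a);cv2.imwrite('pics/b.png',b)
for n,u,v,z in [('pa',388,238,22),('pb',433,238,22),('tote',290,202,60),('rod',280,268,60),('tube',203,206,110),('plate',176,280,12),('tray',412,239,35)]:
    print(n,pt('top0',u,v,z).round(),pt('top0',np.array(u),np.array(v)).round())
E
```

```text
pa [ 541. -241.   22.] [ 541. -241.   22.]
pb [ 547. -355.   22.] [ 547. -356.   18.]
tote [613.  11.  60.] [626.  10.   1.]
rod [450.  27.  60.] [448.  27.  78.]
tube [582. 216. 110.] [584. 218. 101.]
plate [410. 285.  12.] [410. 285.  12.]
tray [ 540. -298.   35.] [ 545. -307.    2.]
```

View pics/a.png

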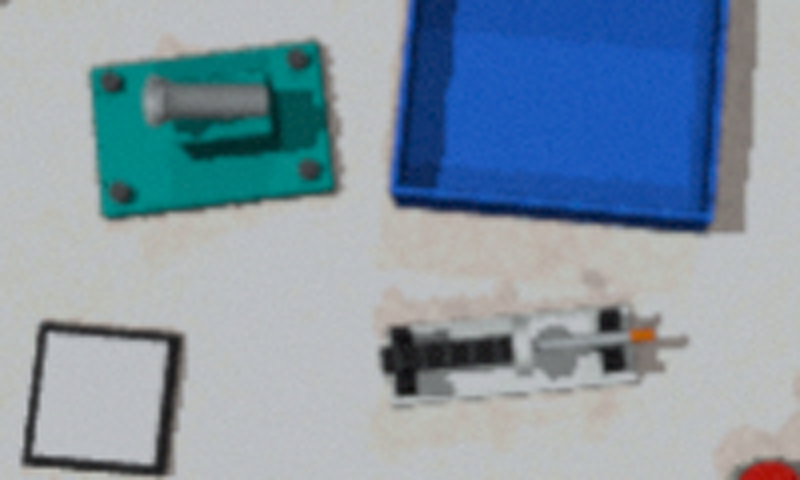

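View pics/b.png

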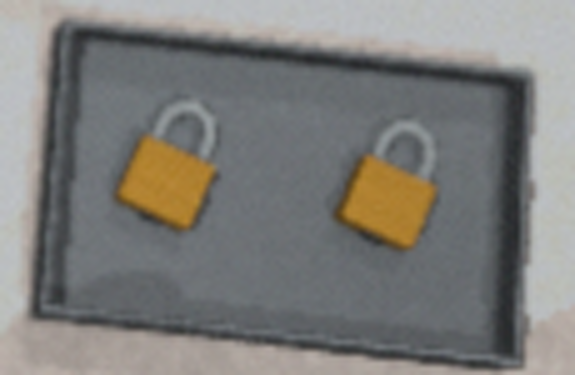

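Crop b gives the corners of both padlocks' top faces. In crop a the handle runs from (385,357) to (512,350), the orange tip ends at (655,335), and the tube mouth is near (152,100).

```bash
cat >> h.py <<'E'
def down(yaw):
    "tool pointing down, tool x at yaw"
    c,s=np.cos(yaw),np.sin(yaw); return np.array([[c,s,0],[s,-c,0],[0,0,-1.]])
E
python3 - <<'E'
from h import *
def P(c,k,o,z): c=np.array(c,float); return pt('top0',(c[:,0]+.5)/k-.5+o[0],(c[:,1]+.5)/k-.5+o[1],z)
for n,c in(('A',[(147,138),(217,165),(190,230),(118,198)]),('B',[(368,157),(437,185),(412,250),(338,215)])):
    p=P(c,5,(355,200),22); m=p.mean(0); x=(p[0]+p[1]-p[2]-p[3])/2; y=(p[0]+p[3]-p[1]-p[2])/2
    yaw=np.arctan2(x[1],x[0]); print(n,m.round(1),np.linalg.norm(x).round(1),np.linalg.norm(y).round(1),'yaw',yaw.round(3), np.arctan2(-y[0],y[1]).round(3))
    if n=='A': print(tool([m[0],m[1],100],down(yaw)),tool([m[0],m[1],23],down(yaw)))
t=P([(395,192),(712,222),(727,0)],4,(150,180),60); print('tote corners',t.round())
r=P([(388,357),(512,350),(530,347),(655,335)],4,(150,180),60);print('rod',r.round(1))
f=P([(92,70),(320,42),(338,190),(104,217)],4,(150,180),16);print('fix',f.round(1))
l=P([(43,322),(182,332),(165,473),(23,465)],4,(150,180),12);print('plate',l.mean(0).round(1))
z=np.load('top0.npz')
E
```

```text
A [ 546.1 -241.4   22. ] 35.4 38.4 yaw -0.406 -0.352
(array([ 454. , -236.5,  134.2]), array([-1.300e-03,  6.000e-04,  6.966e-01])) (array([ 454. , -236.4,  211.2]), array([-1.300e-03,  6.000e-04,  6.966e-01]))
B [ 541.9 -353.6   22. ] 35.1 39.0 yaw -0.422 -0.375
tote corners [[544. 109.  60.]
 [535. -85.  60.]
 [676. -90.  60.]]
rod [[443.6 107.2  60. ]
 [451.6  33.   60. ]
 [453.9  22.2  60. ]
 [464.9 -52.6  60. ]]
fix [[620.3 312.2  16. ]
 [646.1 166.9  16. ]
 [550.4 148.7  16. ]
 [525.6 295.6  16. ]]
plate [412.7 286.6  12. ]
```

```bash
python3 -m crank '454 -236 60 0 0 0.68 60;454 -236 60 0 0 0.68 60;454 -236 60 0 0 0.68 60;454 -236 60 0 0 0.68 60;454 -236 90 0 0 0.68 60;454 -236 114 0 0 0.68 60;454 -236 114 0 0 0.68 60;454 -236 114 0 0 0.68 60;454 -236 114 0 0 0.68 60;454 -236 114 0 0 0.68 60;454 -236 114 0 0 0.68 60;454 -236 114 0 0 0.68 60'
python3 - <<'E'
from h import *
snap('wrist','w1'); s=manip.state(); print(s['tool_pos'],s['orientation'],s['t'],s['dq'].round(3)); print(tool([546,-241.5,23],down(-.39)))
E
```

```text
t: 1.65
tool_pos: [545.2, -244.9, 121.2]
orientation: [0.001, 0.981, -0.195, 0.0]
contact_force: [0.3, 0.8, 0.7]
width: 0.678
gripper_force: 0.0
[ 545.43281105 -244.5473301   121.184791  ] [ 5.86972947e-04  9.80822902e-01 -1.94900114e-01  1.90045599e-04] 1.7 [-0.004  0.003 -0.009 -0.003 -0.    -0.001 -0.001]
(array([-0.7, -3.1, 98.2]), array([ 0.0011, -0.0006, -0.0023]))
```

View pics/w1.png

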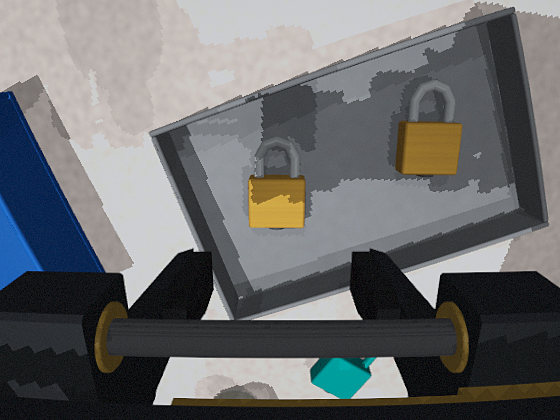

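The wrist picture shows lock A square to the jaws, top face (249–304, 178–228). Lock B's face has corners (404,121), (462,124), (457,175), (398,172).

```bash
python3 - <<'E'
from h import *
for c in([(249,178),(304,177),(303,228),(250,228)],[(404,121),(462,124),(457,175),(398,172)]):
    c=np.array(c); p=pt('w1',c[:,0],c[:,1],22); x=(p[0]+p[1]-p[2]-p[3])/2; y=(p[0]+p[3]-p[1]-p[2])/2;m=p.mean(0)
    print(m.round(1),np.arctan2(x[1],x[0]),np.arctan2(-y[0],y[1]),np.linalg.norm(x),np.linalg.norm(y),tool([m[0],m[1],23]))
E
```

```text
[ 547.  -241.4   22. ] -0.3956304293559817 -0.3832686325079706 36.69495622251829 37.673774657151384 (array([ 0.1, -3.6, 98.2]), None)
[ 542.8 -352.9   22. ] -0.3981173188981746 -0.4318366320548761 34.72808115941593 41.08479658343218 (array([ 38.9, 101. ,  98.3]), None)
```

```bash
python3 -m crank '0 -2 50 0 0 0 60;0 -2 97 0 0 0 60;0 -2 97 0 0 0 60;0 -2 97 0 0 0 60;0 -2 97 0 0 0 0;0 -2 97 0 0 0 0;0 -2 97 0 0 0 0;0 -2 97 0 0 0 0;0 -2 97 0 0 0 0;0 -2 97 0 0 0 0;0 -2 50 0 0 0 0;0 -2 0 0 0 0 0;0 -2 -10 0 0 0 0;0 -2 -10 0 0 0 0'
python3 - <<'E'
from h import *
# tote axes from corners
a=np.array([544,109.]);b=np.array([535,-85.]);c=np.array([676,-90.]); 
u=(a-b)/np.linalg.norm(a-b); cen=(a+c)/2; print('tote c',cen,u)
s=manip.state(); print(s['t'])
for k in(-45,45): 
    g=cen+u*k; print(g,tool([*g,100],down(-.2)))
E
```

```text
t: 3.45
tool_pos: [547.4, -240.6, 130.8]
orientation: [0.0, 0.981, -0.193, 0.0]
contact_force: [0.2, 0.6, -0.2]
width: 0.004
gripper_force: 0.0
tote c [610.    9.5] [0.04634191 0.99892564]
3.45
[607.91461401 -35.45165364] (array([ -21.9, -212.8,   30.8]), array([-0.    , -0.0008, -0.1891]))
[612.08538599  54.45165364] (array([ -52.1, -297.5,   30.8]), array([-0.    , -0.0008, -0.1891]))
```

```bash
python3 - <<'E'
from h import *
snap('wrist','w2'); print(manip.state()['tool_pos'])
E
```

```text
[ 546.69816716 -240.27534136  129.77515738]
```

View pics/w2.png

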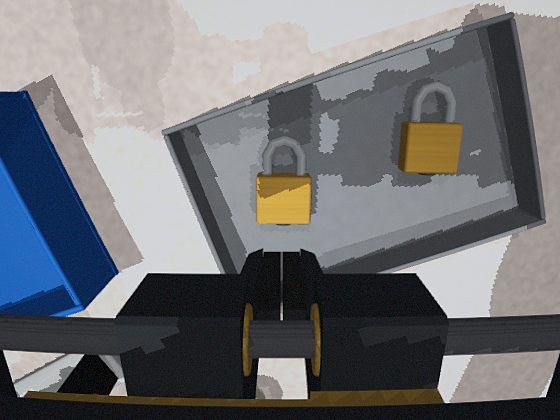

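The lock has not moved, with its face at (258–311,174–225). Most likely the fingers were still closing when I lifted, so I go down again and check before lifting.

```bash
python3 -m crank '0 0 0 0 0 0 58;0 0 0 0 0 0 58;0 0 0 0 0 0 58;0 0 50 0 0 0 58;0 0 107 0 0 0 58;0 0 107 0 0 0 58;0 0 107 0 0 0 58;0 0 107 0 0 0 58'; python3 -m crank '0 0 0 0 0 0 0;0 0 0 0 0 0 0;0 0 0 0 0 0 0;0 0 0 0 0 0 0'
```

```text
t: 4.5
tool_pos: [549.1, -241.5, 26.3]
orientation: [0.001, 0.981, -0.193, 0.002]
contact_force: [0.2, 0.8, 0.3]
width: 0.659
gripper_force: 0.0
t: 5.0
tool_pos: [547.2, -240.7, 23.6]
orientation: [0.0, 0.981, -0.193, 0.0]
contact_force: [0.9, -0.1, 0.5]
width: 0.224
gripper_force: 0.0
```

```bash
python3 - <<'E'
from h import *
snap('wrist','w3'); snap('side','s3')
a=cv2.imread('pics/w3.png'); b=cv2.imread('pics/s3.png')[130:220,280:400]
b=cv2.resize(b,(400,300)); o=np.zeros((600,560,3),np.uint8); o[:300]=a[120:]; o[300:,:400]=b; cv2.imwrite('pics/c3.png',o)
E
```

```text
(no output)
```

View pics/c3.png

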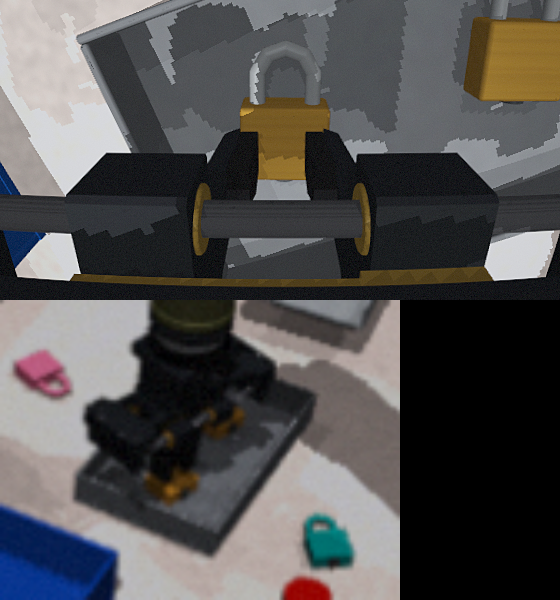

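```bash
python3 - <<'E'
from h import *
for u,v in[(285,225),(250,232),(285,270),(285,290),(225,255),(235,265),(320,256),(330,270),(180,220),(285,310),(480,200)]:
    print(u,v,pt('w3',np.array(u),np.array(v)).round(1))
print(manip.state()['tool_pos'],manip.state()['width'])
z=np.load('top0.npz')
for f,u,v in[('top0',388,238),('top0',433,238),('top0',410,255),('w1',276,200),('w1',340,200),('w1',430,150)]:print(f,pt(f,np.array(u),np.array(v)).round(1))
E
```

```text
285 225 [ 562.6 -248.    16.4]
250 232 [ 567.1 -233.3   21.6]
285 270 [ 544.8 -240.7   22.5]
285 290 [ 534.9 -236.7   21.4]
225 255 [ 565.8 -222.7   34.2]
235 265 [ 564.1 -227.7   44.2]
320 256 [ 549.6 -258.2   31.8]
330 270 [ 550.6 -260.8   48.5]
180 220 [ 579.8 -200.     3.1]
285 310 [ 514.9 -228.8    4.1]
480 200 [ 541.2 -332.6   18.5]
[ 547.20668119 -240.64942127   23.46759825] 0.13859793517510477
top0 [ 541.3 -240.9   22.2]
top0 [ 547.5 -356.5   18.2]
top0 [ 503.1 -301.3    4.5]
w1 [ 549.1 -241.9   21.5]
w1 [ 525.7 -284.1    1.8]
w1 [ 541.8 -352.3   21.6]
```

```bash
python3 - <<'E'
from h import *
s=manip.state();T=q2R(s['orientation'])
V,U=np.mgrid[235:300,150:420]
for f,tp in(('w1',[545.4,-244.5,121.2]),('w2',[546.7,-240.3,129.8]),('w3',s['tool_pos'])):
    p=(pt(f,U,V)-tp)@T; z=np.load(f+'.npz')['im'][235:300,150:420].max(2)
    # dark (finger) pixels
    m=(z<45)&(abs(p[...,2])<60)
    q=p[m]; print(f,len(q),'z max pct',np.percentile(q[:,2],[50,90,97,99,100]).round(1)); 
    k=q[:,2]>np.percentile(q[:,2],90); print(' tip pts x',np.percentile(q[k,0],[5,50,95]).round(1),'y',np.percentile(q[k,1],[5,50,95]).round(1))
    print(np.load(f+'.npz')['eye'], (np.load(f+'.npz')['eye']-tp)@T)
E
```

```text
w1 5084 z max pct [-25.8  -9.9  -5.9  -4.6  -2.9]
 tip pts x [-6.   8.5 10.4] y [-38.6 -30.2  38.3]
[ 612.88515655 -271.9301159   270.96546432] [  72.83307704   -0.22390748 -149.77197559]
w2 3182 z max pct [-26.3 -11.1  -7.3  -5.7  -4.1]
 tip pts x [ 7.9  9.7 11.3] y [-11.1  -0.3   9.7]
[ 615.0179189  -267.66230004  280.61661404] [  73.57772141   -0.60261731 -150.82320889]
w3 4212 z max pct [-27.1 -10.8  -6.6  -5.   20.8]
 tip pts x [ 0.   9.  10.6] y [-21.3   9.5  19.6]
[ 615.0107121  -267.71720203  173.35187426] [  72.99059158   -0.68014046 -149.89082196]
```

Depth shows the real fingertips about 3–4 mm behind the reported TCP, not 17 mm ahead, so the jaws closed above the lock. I use the measured offset: tips at tool z ≈ -3, grasp point at ≈ -22. I open and descend carefully.

```bash
python3 -m crank '0 0 -3 0 0 0 58;0 0 -3 0 0 0 58;0 0 -3 0 0 0 58;0 0 -3 0 0 0 58;0 0 -3 0 0 0 58;0 0 8 0 0 0 58;0 0 14 0 0 0 58;0 0 18 0 0 0 58;0 0 18 0 0 0 58'; python3 -m crank '0 0 0 0 0 0 0;0 0 0 0 0 0 0;0 0 0 0 0 0 0;0 0 0 0 0 0 0;0 0 0 0 0 0 0'
```

```text
t: 6.22
tool_pos: [546.9, -240.6, 5.0]
orientation: [-0.0, 0.981, -0.193, -0.0]
contact_force: [-0.2, 0.3, -0.4]
width: 0.658
gripper_force: 0.0
t: 6.85
tool_pos: [547.4, -241.0, 5.8]
orientation: [0.0, 0.981, -0.193, 0.0]
contact_force: [-0.2, -1.1, 2.0]
width: 0.452
gripper_force: 30.0
```

```bash
python3 -m crank '0 0 -60 0 0 0 0;0 0 -110 0 0 0 0;0 0 -110 0 0 0 0;0 0 -110 0 0 0 0'
python3 - <<'E'
from h import *
cen=np.array([610,9.5]);u=np.array([.046,.999]);x=np.array([.999,-.046])
for k in(-42,42): 
    g=cen+u*k-x*8; print(g,tool([*g,8],down(-.05)))
E
```

```text
t: 7.35
tool_pos: [546.3, -239.9, 114.6]
orientation: [-0.0, 0.981, -0.193, -0.001]
contact_force: [0.4, -0.8, -2.9]
width: 0.449
gripper_force: 30.0
[600.076 -32.09 ] (array([ -28.9, -212.7,  106.8]), array([-0.0007,  0.0021, -0.3389]))
[603.94   51.826] (array([ -57.1, -291.8,  106.8]), array([-0.0007,  0.0021, -0.3389]))
```

```bash
python3 -m crank '-57 -292 0 0 0 -0.34 0;-57 -292 0 0 0 -0.34 0;-57 -292 0 0 0 -0.34 0;-57 -292 0 0 0 -0.34 0;-57 -292 0 0 0 -0.34 0;-57 -292 0 0 0 -0.34 0;-57 -292 20 0 0 -0.34 0;-57 -292 60 0 0 -0.34 0;-57 -292 90 0 0 -0.34 0;-57 -292 100 0 0 -0.34 0;-57 -292 104 0 0 -0.34 0;-57 -292 105 0 0 -0.34 0;-57 -292 105 0 0 -0.34 0'
```

```text
t: 8.98
tool_pos: [606.0, 51.1, 11.4]
orientation: [-0.0, 1.0, -0.025, 0.001]
contact_force: [-0.4, -0.2, -3.0]
width: 0.453
gripper_force: 30.0
```

```bash
python3 -m crank '0 0 1 0 0 0 0;0 0 1.5 0 0 0 0;0 0 2 0 0 0 0;0 0 2 0 0 0 0'
```

```text
t: 9.48
tool_pos: [605.3, 51.1, 8.5]
orientation: [0.0, 1.0, -0.025, -0.0]
contact_force: [-1.2, 0.0, -2.6]
width: 0.448
gripper_force: 30.0
```

```bash
python3 -m crank '0 0 1 0 0 0 0;0 0 2 0 0 0 0;0 0 2 0 0 0 0;0 0 2 0 0 0 58;0 0 2 0 0 0 58;0 0 2 0 0 0 58;0 0 2 0 0 0 58;0 0 -50 0 0 0 58;0 0 -110 0 0 0 58;0 0 -110 0 0 0 58;0 0 -110 0 0 0 58'
python3 - <<'E'
from h import *
print(tool([542.5,-353,100],down(-.41)),tool([542.5,-353,5.5],down(-.41)))
E
```

```text
t: 10.85
tool_pos: [604.9, 51.2, 118.3]
orientation: [0.0, 1.0, -0.025, -0.0]
contact_force: [-0.2, 0.0, -0.4]
width: 0.657
gripper_force: 0.0
(array([-42.4, 406.7,  18.4]), array([1.000e-04, 5.000e-04, 3.609e-01])) (array([-42.4, 406.7, 112.9]), array([1.000e-04, 5.000e-04, 3.609e-01]))
```

```bash
python3 -m crank '-42 407 0 0 0 0.36 58;-42 407 0 0 0 0.36 58;-42 407 0 0 0 0.36 58;-42 407 0 0 0 0.36 58;-42 407 0 0 0 0.36 58;-42 407 0 0 0 0.36 58;-42 407 0 0 0 0.36 58;-42 407 0 0 0 0.36 58;-42 407 0 0 0 0.36 58;-42 407 30 0 0 0.36 58;-42 407 60 0 0 0.36 58'; python3 - <<'E'
from h import *
print(manip.state()['dq'].round(3));print(tool([542.5,-353,5],down(-.41)))
E
```

```text
t: 12.22
tool_pos: [544.6, -350.1, 57.6]
orientation: [-0.001, 0.98, -0.201, 0.0]
contact_force: [0.2, 0.9, 0.6]
width: 0.656
gripper_force: 0.0
[ 0.019  0.359 -0.04   0.071 -0.013 -0.419  0.013]
(array([-0.8,  3.6, 52.6]), array([-0.0019,  0.0003,  0.0046]))
```

```bash
python3 -m crank '0 2 30 0 0 0 58;0 2 45 0 0 0 58;0 2 52 0 0 0 58;0 2 52 0 0 0 58;0 2 52 0 0 0 0;0 2 52 0 0 0 0;0 2 52 0 0 0 0;0 2 52 0 0 0 0;0 2 52 0 0 0 0'
```

```text
t: 13.35
tool_pos: [543.1, -355.5, 7.4]
orientation: [0.0, 0.979, -0.203, 0.001]
contact_force: [-0.5, 0.6, 5.4]
width: 0.448
gripper_force: 30.0
```

```bash
python3 -m crank '0 0 -60 0 0 0 0;0 0 -110 0 0 0 0;0 0 -110 0 0 0 0;0 0 -110 0 0 0 0'
python3 - <<'E'
from h import *
print(tool([600,-32,9],down(-.05)))
E
```

```text
t: 13.85
tool_pos: [541.7, -354.5, 115.5]
orientation: [-0.0, 0.979, -0.203, -0.001]
contact_force: [-1.3, 0.1, -1.9]
width: 0.45
gripper_force: 30.0
(array([ -74.5, -319. ,  106.8]), array([-0.0008,  0.0021, -0.3591]))
```

```bash
python3 -m crank '-74 -319 0 0 0 -0.36 0;-74 -319 0 0 0 -0.36 0;-74 -319 0 0 0 -0.36 0;-74 -319 0 0 0 -0.36 0;-74 -319 0 0 0 -0.36 0;-74 -319 0 0 0 -0.36 0;-74 -319 0 0 0 -0.36 0;-74 -319 20 0 0 -0.36 0;-74 -319 60 0 0 -0.36 0;-74 -319 90 0 0 -0.36 0;-74 -319 100 0 0 -0.36 0;-74 -319 105 0 0 -0.36 0;-74 -319 106 0 0 -0.36 0;-74 -319 106 0 0 -0.36 0'
```

```text
t: 15.6
tool_pos: [602.3, -33.3, 11.4]
orientation: [0.0, 1.0, -0.025, 0.001]
contact_force: [-1.0, 0.0, -0.9]
width: 0.447
gripper_force: 30.0
```

```bash
python3 -m crank '0 0 1 0 0 0 0;0 0 2 0 0 0 0;0 0 2 0 0 0 0;0 0 2 0 0 0 58;0 0 2 0 0 0 58;0 0 2 0 0 0 58;0 0 2 0 0 0 58;0 0 -50 0 0 0 58;0 0 -130 0 0 0 58;0 0 -170 0 0 0 58;0 0 -170 0 0 0 58'
python3 - <<'E'
from h import *
s=manip.state();print(s['joints'].round(2))
y=np.arctan2(-159.8,21.3); print(y)
for yy in (y,y+np.pi): print(tool([449,66,160],down(yy)))
E
```

```text
t: 16.98
tool_pos: [604.9, -33.4, 185.4]
orientation: [0.0, 1.0, -0.025, 0.005]
contact_force: [0.1, 0.5, 0.6]
width: 0.66
gripper_force: 0.0
[-0.05  0.72  0.05  1.69 -0.05  0.72 -1.6 ]
-1.4382857848244825
(array([-160.8,  -91.5,   23.8]), array([-0.0073, -0.0083,  1.3887]))
(array([-160.8,  -91.5,   23.8]), array([ 0.0088, -0.0076, -1.7528]))
```

```bash
python3 -m crank '-161 -92 0 0 0 -1.753 50;-161 -92 0 0 0 -1.753 50;-161 -92 0 0 0 -1.753 50;-161 -92 0 0 0 -1.753 50;-161 -92 20 0 0 -1.753 50;-161 -92 50 0 0 -1.753 50;-161 -92 50 0 0 -1.753 50;-161 -92 50 0 0 -1.753 50;-161 -92 50 0 0 -1.753 50;-161 -92 50 0 0 -1.753 50;-161 -92 50 0 0 -1.753 50;-161 -92 50 0 0 -1.753 50;-161 -92 50 0 0 -1.753 50'
python3 - <<'E'
from h import *
s=manip.state();print(s['joints'].round(2),s['dq'].round(3))
snap('wrist','w4');snap('top','t4')
a=cv2.imread('pics/w4.png')
c=cv2.imread('pics/t4.png')[160:245,245:340]; o=np.zeros((600,560,3),np.uint8); o[:330]=a[:330]; o[330:,:302]=cv2.resize(c,(302,270)); cv2.imwrite('pics/c4.png',o)
E
```

```text
t: 18.6
tool_pos: [445.2, 66.8, 130.4]
orientation: [-0.0, 0.659, 0.752, -0.0]
contact_force: [-1.3, 0.2, -0.8]
width: 0.566
gripper_force: 0.0
[-0.04  0.68 -0.33  2.17  0.58  0.38 -0.72] [-0.    -0.002 -0.001 -0.002  0.003  0.001  0.   ]
```

View pics/c4.png

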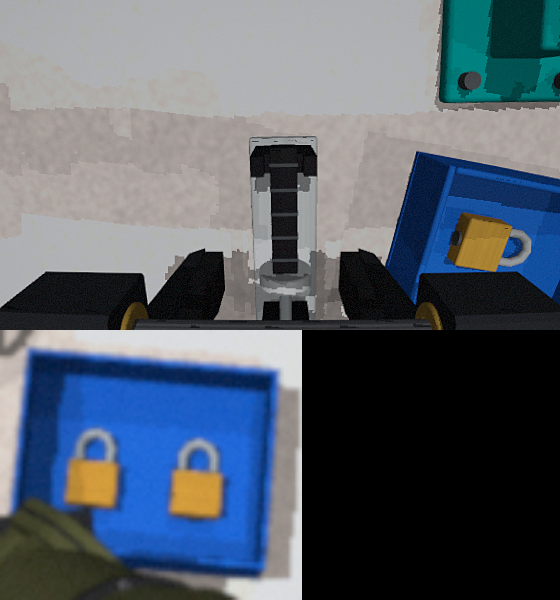

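Both locks lie in the tote. In the wrist picture, the handle's top runs from (284.5,150) to (285.5,270), where it meets the collar.

```bash
python3 - <<'E'
from h import *
p=pt('w4',np.array([284.5,284.5,285.5,285.5]),np.array([150,165,230,270]),68); print(p.round(1)); print(pt('w4',np.array([285,285]),np.array([230,200])).round(1))
d=p[3]-p[0]; print(np.linalg.norm(d),np.arctan2(d[1],d[0]))
d=d/np.linalg.norm(d); g=p[3]-35*d; print('grip',g)
yaw=np.arctan2(d[1],d[0])+np.pi
# grasp pt 22 behind TCP -> TCP z = 60-22
print(tool([g[0],g[1],38],down(yaw)))
# handle dark-edge points refine via color in w4
E
```

```text
[[441.6 110.1  68. ]
 [442.8 101.5  68. ]
 [448.8  62.   68. ]
 [452.4  35.5  68. ]]
[[448.5  61.7  67.3]
 [445.9  80.7  67.8]]
75.42670219377287 -1.4270880888822277
grip [447.41020368  70.10586833  68.        ]
(array([ 3. ,  2.6, 92.4]), array([-0.0001,  0.0002, -0.0109]))
```

```bash
python3 -m crank '1 2.5 50 0 0 -0.01 50;1 2.5 80 0 0 -0.01 50;1 2.5 92 0 0 -0.01 50;1 2.5 92 0 0 -0.01 50;1 2.5 92 0 0 -0.01 50;1 2.5 92 0 0 -0.01 0;1 2.5 92 0 0 -0.01 0;1 2.5 92 0 0 -0.01 0;1 2.5 92 0 0 -0.01 0;1 2.5 92 0 0 -0.01 0;1 2.5 92 0 0 -0.01 0;1 2.5 92 0 0 -0.01 0;1 2.5 92 0 0 -0.01 0'
```

```text
t: 20.32
tool_pos: [447.7, 68.0, 38.6]
orientation: [0.0, 0.655, 0.756, 0.0]
contact_force: [-0.2, -0.0, 6.0]
width: 0.176
gripper_force: 30.0
```

```bash
python3 -m crank '0 0 -30 0 0 0 0;0 0 -80 0 0 0 0;0 0 -140 0 0 0 0;0 0 -140 0 0 0 0;0 0 -140 0 0 0 0'
cat >> h.py <<'E'
def tube(M0=np.array([582.1,250.6,110.]),h=(-.1706,.985)):
    h=np.array(h)/np.hypot(*h); x=np.array([*(h*np.cos(np.pi/6)),.5]); z=np.array([*(h*.5),-np.cos(np.pi/6)])
    return M0,x,np.stack([x,np.cross(z,x),z],1)
E
python3 - <<'E'
from h import *
M,x,T=tube(); g=M+175*x; tc=g+22*T[:,2]; print(tc,tool(tc,T)); print(manip.state()['joints'].round(2))
E
```

```text
t: 20.95
tool_pos: [447.3, 67.5, 178.0]
orientation: [-0.0, 0.655, 0.756, -0.0]
contact_force: [0.3, -0.1, -0.7]
width: 0.176
gripper_force: 30.0
[554.35890787 410.76984614 178.44744112] (array([324.6, 154.7,  -0.7]), array([ 0.0068,  0.524 , -0.0286]))
[ 0.06  0.6  -0.48  2.12  0.54  0.54 -0.68]
```

```bash
python3 -m crank '60 30 -10 0 0 0 0;120 60 -10 0 0 0 0;180 90 -10 0 0.15 0 0;240 120 -10 0 0.3 -0.02 0;300 150 -10 0 0.45 -0.03 0;325 155 -1 0.007 0.524 -0.029 0;325 155 -1 0.007 0.524 -0.029 0;325 155 -1 0.007 0.524 -0.029 0;325 155 -1 0.007 0.524 -0.029 0;325 155 -1 0.007 0.524 -0.029 0;325 155 -1 0.007 0.524 -0.029 0'
python3 - <<'E'
from h import *
snap('wrist','w5');snap('top','t5')
s=manip.state();print(s['tool_pos'],s['joints'].round(2))
M,x,T=tube(); g=M+175*x; tc=g+22*T[:,2]; print(tool(tc,T))
a=cv2.imread('pics/w5.png'); c=cv2.imread('pics/top0.png')[185:230,170:245]
o=np.zeros((600,800,3),np.uint8); o[:420,:560]=a; o[420:,:300]=cv2.resize(c,(300,180),interpolation=cv2.INTER_CUBIC)
o[420:,400:]=cv2.resize(cv2.imread('pics/side0.png')[240:320,215:315],(225,180),interpolation=cv2.INTER_CUBIC)[:,:].repeat(1,1) if 0 else cv2.resize(cv2.imread('pics/side0.png')[245:281,215:295],(400,180),interpolation=cv2.INTER_CUBIC)
cv2.imwrite('pics/c5.png',o)
E
```

```text
t: 22.32
tool_pos: [554.9, 411.5, 179.9]
orientation: [-0.198, 0.622, 0.739, 0.167]
contact_force: [-0.2, 0.9, -0.7]
width: 0.175
gripper_force: 30.0
[554.8779837  411.61775372 179.76618848] [-0.06  0.94 -0.81  1.6   0.27  0.58 -0.58]
(array([-1.3, -0.7,  0.8]), array([ 0.0007, -0.0001,  0.0013]))
```

View pics/c5.png

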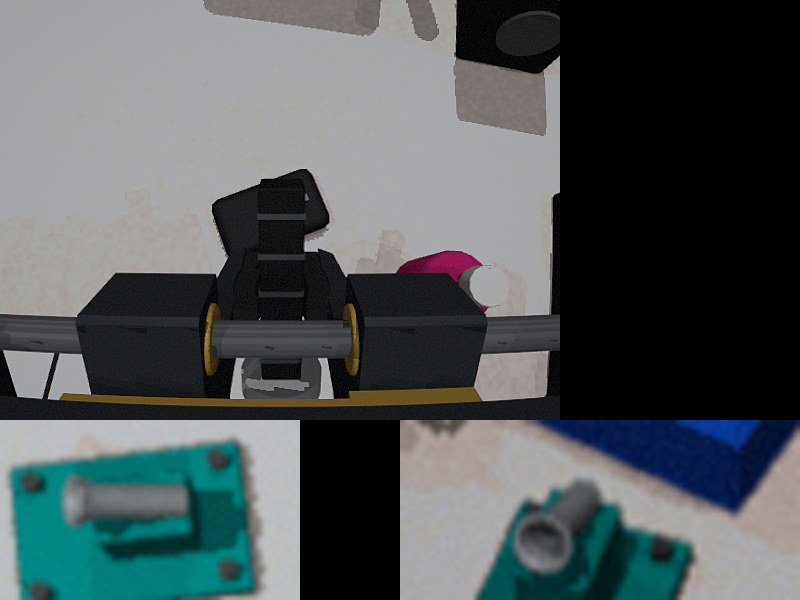

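The side crop shows the mouth rim centred at about (243.2,268.6) in the full picture, and the top crop at about (188.8,204.7). The handle lies straight along the tool's x, its end at (281.5,180) in the wrist picture. I check all three numerically.

```bash
python3 - <<'E'
from h import *
def ray(f,u,v): z=np.load(f+'.npz'); r=rays(z,u,v); return z['eye'],r/np.linalg.norm(r)
def proj(f,P):
    z=np.load(f+'.npz'); c=(np.asarray(P)-z['eye'])@z['rot']; s=c[...,:2]/c[...,2:]; s=s*(1+z['k']*(s**2).sum(-1,keepdims=True)); F=210/np.tan(np.radians(float(z['v']))/2); return s*F+[float(z['cx']),float(z['cy'])]
e1,r1=ray('side0',243.2,268.6); e2,r2=ray('top0',188.8,204.7)
A=np.stack([r1,-r2],1); k=np.linalg.lstsq(A,e2-e1,rcond=None)[0]; a=e1+k[0]*r1;b=e2+k[1]*r2; print('tri',a.round(1),b.round(1))
print('plane110',pt('side0',243.2,268.6,110.).round(1),pt('top0',188.8,204.7,110.).round(1))
M,x,T=tube(); print('proj mouth',proj('side0',M),proj('top0',M),'far',proj('top0',M-70*x),proj('side0',M-70*x))
# tube cloud from top depth: grey pixels
z=np.load('top0.npz'); V,U=np.mgrid[190:222,180:225]; p=pt('top0',U,V); im=z['im'][190:222,180:225].astype(int)
m=(np.ptp(im,axis=2)<25)&(p[...,2]>70); q=p[m]; print(len(q))
yd=np.array([-.1706,.985]); l=(q[:,:2]-M[:2])@yd; w=(q[:,:2]-M[:2])@np.array([.985,.1706])
for lo in range(-65,15,10):
    k=(l>=lo)&(l<lo+10)
    if k.sum()>3: print(lo,k.sum(),'w',w[k].min().round(1),w[k].max().round(1),np.median(w[k]).round(1),'ztop',np.percentile(q[k,2],95).round(1))
# rod in hand
s=manip.state(); TT=q2R(s['orientation'])
for u,v in[(281.5,186),(281.5,205),(281.5,230)]: print(((pt('w5',np.array(u),np.array(v))-s['tool_pos'])@TT).round(1))
z5=np.load('w5.npz'); 
for u,v in[(281.5,180),(281.5,215),(281.5,294)]:
    d=TT.T@rays(z5,np.array(u),np.array(v)); e=TT.T@(z5['eye']-s['tool_pos']); print('plane',(e+d*(-29.4-e[2])/d[2]).round(1))
E
```

```text
tri [584.6 250.3 108.7] [584.  250.2 108.5]
plane110 [584.  251.2 110. ] [583.7 249.9 110. ]
proj mouth [243.98080789 268.73506211] [188.43175404 205.35116523] far [215.8368936  205.35411318] [252.58366332 259.39788843]
233
-65 23 w -7.8 7.1 0.5 ztop 89.7
-55 31 w -7.9 6.3 -1.2 ztop 94.0
-45 32 w -8.1 6.5 -1.3 ztop 101.4
-35 31 w -7.4 6.4 -1.3 ztop 107.4
-25 33 w -7.4 6.8 -1.7 ztop 113.1
-15 45 w -11.3 9.6 -1.4 ztop 123.5
-5 30 w -12.1 14.2 3.6 ztop 116.5
5 5 w -4.0 6.5 1.2 ztop 101.0
[ 43.5   0.4 -26.8]
[ 37.3   0.4 -28.6]
[ 28.    0.4 -27.9]
plane [ 46.2   0.4 -29.4]
plane [ 34.    0.4 -29.4]
plane [  3.7   0.4 -29.4]
```

```bash
cat >> h.py <<'E'
def home(out,M0=(583.2,250.4,110.)):
    M,x,T=tube(np.array(M0)); return M+out*x-T@np.array([-44,.3,-21]),T
E
python3 - <<'E'
from h import *
for o in(131,90,0): print(o,tool(*home(o)))
E
python3 -m crank '0 0 0 0 0 0 0'
```

```text
131 (array([-1.6,  0.1, -0.4]), array([ 0.0007, -0.0001,  0.0013]))
90 (array([-42.6,   0. ,  -0.4]), array([ 0.0007, -0.0001,  0.0013]))
0 (array([-1.326e+02, -1.000e-01, -4.000e-01]), array([ 0.0007, -0.0001,  0.0013]))
t: 22.55
tool_pos: [554.8, 411.8, 179.6]
orientation: [-0.198, 0.622, 0.739, 0.167]
contact_force: [-0.6, 0.5, -0.2]
width: 0.177
gripper_force: 30.0
```

```bash
python3 -m crank '-15 0 -0.5 0 0 0.001 0;-30 0 -0.5 0 0 0.001 0;-44 0 -0.5 0 0 0.001 0;-44 0 -0.5 0 0 0.001 0;-44 0 -0.5 0 0 0.001 0'
python3 - <<'E'
from h import *
snap('side','s6');snap('top','t6'); s=manip.state(); T=q2R(s['orientation'])
tip=s['tool_pos']+T@np.array([-44-75,.3,-21]); print('pred tip',tip.round(1), 'resid',tool(home(88)[0]))
def proj(f,P):
    z=np.load(f+'.npz'); c=(np.asarray(P)-z['eye'])@z['rot']; q=c[...,:2]/c[...,2:]; q=q*(1+z['k']*(q**2).sum(-1,keepdims=True)); F=210/np.tan(np.radians(float(z['v']))/2); return q*F+[float(z['cx']),float(z['cy'])]
for f in('s6','t6'):
    im=np.load(f+'.npz')['im'].astype(int); c=proj(f,tip-T@np.array([-7.5,0,0])); u,v=c.round().astype(int)
    w=im[v-15:v+16,u-15:u+16]; h=cv2.cvtColor(w.astype(np.uint8),cv2.COLOR_RGB2HSV)
    m=(h[...,0]<20)&(h[...,1]>120)&(h[...,2]>60); yy,xx=np.nonzero(m); print(f,'pred orange centre',c.round(1),'seen',(xx.mean()+u-15).round(1) if len(xx) else None,(yy.mean()+v-15).round(1) if len(xx) else None,len(xx))
    cv2.imwrite(f'pics/{f}z.png',cv2.resize(w[:,:,::-1].astype(np.uint8),(310,310),interpolation=cv2.INTER_CUBIC))
E
```

```text
t: 23.18
tool_pos: [561.3, 374.5, 158.2]
orientation: [-0.198, 0.622, 0.739, 0.167]
contact_force: [-0.6, -1.0, -1.2]
width: 0.174
gripper_force: 30.0
pred tip [581.  263.2 117.1] resid (array([-1.8,  0.2, -0.2]), None)
s6 pred orange centre [240.7 271.8] seen 236.1 265.1 28
t6 pred orange centre [179.4 204.9] seen 180.8 204.6 9
```

```bash
python3 - <<'E'
from h import *
a=cv2.imread('pics/s6.png')[240:300,205:285]; b=cv2.imread('pics/t6.png')[180:230,160:230]
o=np.zeros((600,800,3),np.uint8); o[:300,:400]=cv2.resize(a,(400,300),interpolation=cv2.INTER_NEAREST); o[:300,400:]=cv2.resize(b,(400,286),interpolation=cv2.INTER_NEAREST)[:0].sum() if 0 else 0
o=np.zeros((600,800,3),np.uint8); o[:600,:800]=cv2.resize(a,(800,600),interpolation=cv2.INTER_CUBIC); o[400:600,0:280]=cv2.resize(b,(280,200),interpolation=cv2.INTER_CUBIC)
cv2.imwrite('pics/c6.png',o)
E
```

```text
(no output)
```

View pics/c6.png

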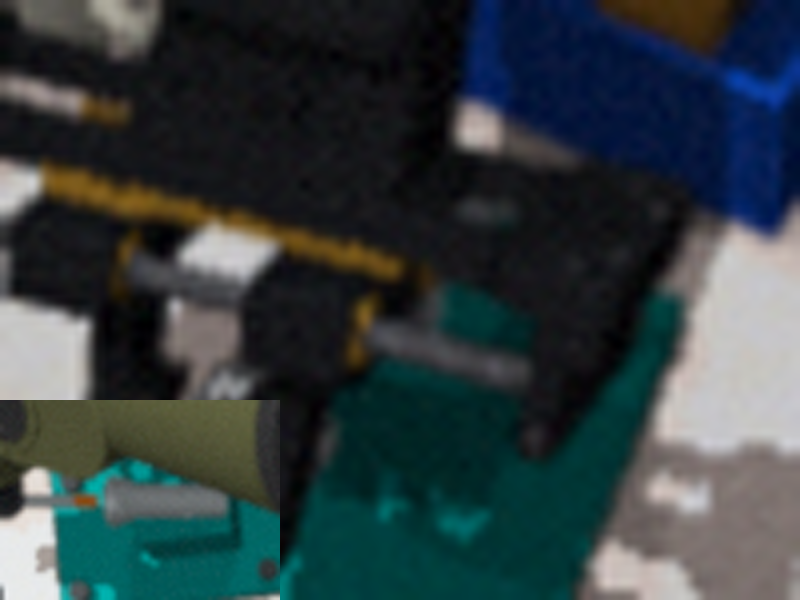

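The side view is blocked by the gripper. In the top inset the orange tip (184.5,205) lines up with the tube's axis, short of the mouth. I go in slowly and watch the force.

```bash
python3 -m crank '-8 0 0 0 0 0 0;-16 0 0 0 0 0 0;-24 0 0 0 0 0 0;-32 0 0 0 0 0 0;-32 0 0 0 0 0 0'; python3 -m crank '-6 0 0 0 0 0 0;-12 0 0 0 0 0 0;-12 0 0 0 0 0 0'; python3 -c "
from h import *
print(tool(*home(0)),manip.state()['moment'])"
```

```text
t: 23.9
tool_pos: [566.4, 345.5, 141.1]
orientation: [-0.198, 0.623, 0.739, 0.166]
contact_force: [-0.7, -0.1, -0.9]
width: 0.178
gripper_force: 30.0
t: 24.28
tool_pos: [568.0, 335.7, 135.3]
orientation: [-0.198, 0.622, 0.739, 0.167]
contact_force: [-0.6, -0.3, -1.6]
width: 0.175
gripper_force: 30.0
(array([-43.7,   0.1,  -0.4]), array([ 0.    ,  0.0003, -0.0008])) [-0.59450852 -0.20722591 -0.0582887 ]
```

```bash
python3 -m crank '-8 0 -0.2 0 0 0 0;-16 0 -0.4 0 0 0 0;-24 0 -0.4 0 0 0 0;-32 0 -0.4 0 0 0 0;-38 0 -0.4 0 0 0 0;-38 0 -0.4 0 0 0 0'; python3 -c "
from h import *
s=manip.state();print(tool(*home(0)),s['moment'],(q2R(s['orientation']).T@s['contact_force']).round(1))"
```

```text
t: 25.02
tool_pos: [573.7, 303.1, 116.8]
orientation: [-0.198, 0.622, 0.739, 0.167]
contact_force: [0.4, -0.2, -0.4]
width: 0.18
gripper_force: 30.0
(array([-5.8,  0. ,  0.1]), array([ 0.0001,  0.0003, -0.0006])) [-7.54205493e-01 -2.03445944e-01 -4.98835543e-04] [-0.5  0.3  0.2]
```

```bash
python3 -m crank '-2 0 0 0 0 0 0;-4 0 0 0 0 0 0;-5 0 0 0 0 0 0;-6 0 0 0 0 0 0;-6 0 0 0 0 0 0'; python3 -c "
from h import *
s=manip.state();print(tool(*home(0)),s['moment'],(q2R(s['orientation']).T@s['contact_force']).round(1))"
```

```text
t: 25.65
tool_pos: [574.0, 302.3, 116.4]
orientation: [-0.199, 0.621, 0.739, 0.169]
contact_force: [-2.3, 6.2, 4.0]
width: 0.178
gripper_force: 30.0
(array([-4.8, -0.1,  0.1]), array([ 0.0011, -0.0054,  0.0029])) [ 0.89438667  0.18846427 -0.03496841] [ 7.7 -1.2 -0.2]
```

```bash
python3 -c "
from h import *
print(pt('t6',184.5,205.,117.),pt('t6',180.8,204.6,121.))
snap('top','t7')
z=np.load('t7.npz'); V,U=np.mgrid[196:214,172:206]; p=pt('t7',U,V); im=z['im'][196:214,172:206].astype(int)
print('row205 x: y,z,rgb')
for v in (204,206):
  for i in range(0,34,1):
    q=p[v-196,i]; print(172+i,v,q.round(0)[:3].tolist(),im[v-196,i].tolist())
"; python3 -m crank '-2 0 0 0 0 0 0;-2 0 0 0 0 0 0'; python3 -c "
from h import *
s=manip.state();print(tool(*home(0)),(q2R(s['orientation']).T@s['contact_force']).round(1))"
```

```text
[581.07830145 258.50734485 117.        ] [580.79489798 266.42738638 121.        ]
row205 x: y,z,rgb
172 204 [562.0, 264.0, 219.0] [34, 38, 42]
173 204 [553.0, 251.0, 264.0] [40, 39, 45]
174 204 [552.0, 248.0, 268.0] [38, 43, 48]
175 204 [552.0, 246.0, 269.0] [40, 43, 48]
176 204 [552.0, 244.0, 268.0] [41, 45, 49]
177 204 [552.0, 242.0, 267.0] [35, 37, 41]
178 204 [553.0, 240.0, 267.0] [37, 39, 41]
179 204 [553.0, 239.0, 264.0] [32, 35, 39]
180 204 [553.0, 237.0, 266.0] [27, 35, 34]
181 204 [554.0, 235.0, 264.0] [29, 32, 33]
182 204 [554.0, 233.0, 262.0] [21, 29, 29]
183 204 [554.0, 231.0, 262.0] [15, 13, 21]
184 204 [554.0, 229.0, 263.0] [16, 18, 15]
185 204 [553.0, 226.0, 267.0] [18, 18, 21]
186 204 [553.0, 224.0, 268.0] [20, 21, 22]
187 204 [553.0, 222.0, 269.0] [13, 11, 16]
188 204 [554.0, 220.0, 265.0] [19, 16, 19]
189 204 [554.0, 218.0, 265.0] [20, 18, 24]
190 204 [555.0, 217.0, 261.0] [14, 21, 11]
191 204 [554.0, 214.0, 264.0] [17, 15, 20]
192 204 [555.0, 213.0, 261.0] [10, 14, 16]
193 204 [556.0, 211.0, 260.0] [19, 16, 22]
194 204 [556.0, 209.0, 259.0] [19, 14, 22]
195 204 [55
[... 1446 characters left out ...]
]
195 206 [554.0, 209.0, 247.0] [22, 26, 32]
196 206 [554.0, 207.0, 247.0] [22, 23, 24]
197 206 [555.0, 205.0, 246.0] [26, 27, 31]
198 206 [555.0, 203.0, 247.0] [22, 20, 26]
199 206 [555.0, 201.0, 246.0] [25, 30, 29]
200 206 [555.0, 199.0, 245.0] [30, 32, 31]
201 206 [556.0, 198.0, 241.0] [32, 38, 39]
202 206 [556.0, 196.0, 240.0] [26, 27, 28]
203 206 [557.0, 194.0, 239.0] [25, 29, 29]
204 206 [557.0, 192.0, 237.0] [32, 32, 34]
205 206 [557.0, 190.0, 236.0] [57, 62, 64]
t: 25.95
tool_pos: [573.9, 302.3, 116.4]
orientation: [-0.2, 0.62, 0.739, 0.17]
contact_force: [-1.8, 8.3, 5.5]
width: 0.176
gripper_force: 30.0
(array([-4.8, -0. ,  0.1]), array([ 0.0012, -0.0078,  0.0039])) [10.1 -0.3 -0.4]
```

The stop is stiff, and the tip position seen from the top puts the collar about 5 mm further on than I had it. That matches being home. I hold there for over a second.

```bash
python3 -m crank '1 0 0 0 -0.005 0.003 0;1 0 0 0 -0.005 0.003 0;1 0 0 0 -0.005 0.003 0;1 0 0 0 -0.005 0.003 0;1 0 0 0 -0.005 0.003 0;1 0 0 0 -0.005 0.003 0;1 0 0 0 -0.005 0.003 0;1 0 0 0 -0.005 0.003 0;1 0 0 0 -0.005 0.003 0;1 0 0 0 -0.005 0.003 0;1 0 0 0 -0.005 0.003 0;1 0 0 0 -0.005 0.003 0'; python3 -c "
from h import *
s=manip.state();print(tool(*home(0)),(q2R(s['orientation']).T@s['contact_force']).round(1))"
```

```text
t: 27.45
tool_pos: [574.0, 302.2, 116.3]
orientation: [-0.198, 0.622, 0.739, 0.168]
contact_force: [-2.4, 7.1, 3.7]
width: 0.175
gripper_force: 30.0
(array([-4.8, -0. ,  0.1]), array([ 0.0012, -0.0014,  0.0006])) [ 8.3 -1.2  0.5]
```

```bash
python3 -m crank '6 0 0 0 0.005 -0.003 0;20 0 0 0 0.005 -0.003 0;36 0 0 0 0.005 -0.003 0;52 0 0 0 0.005 -0.003 0;68 0 0 0 0.005 -0.003 0;86 0 0 0 0.005 -0.003 0;110 0 0 0 0.005 -0.003 0;140 0 0 0 0.005 -0.003 0;140 0 0 0 0.005 -0.003 0;140 0 0 0 0.005 -0.003 0'; python3 - <<'E'
from h import *
# final: rod level, pointing h=-y-ish; tip above plate centre; rod tip in tool = (-49-75,.3,-21)
c=np.array([412.5,286.5,112.])
for yaw in(1.742,1.5,1.3):
    T=down(yaw); tc=c-T@np.array([-124,.3,-21]); print(yaw,tc,tool(tc,T))
s=manip.state(); print((q2R(s['orientation']).T@s['contact_force']).round(1),s['joints'].round(2))
p=[(43,322),(182,332),(165,473),(23,465)]
E
```

```text
t: 28.7
tool_pos: [554.3, 416.8, 182.4]
orientation: [-0.198, 0.622, 0.739, 0.166]
contact_force: [-0.3, 0.2, -1.0]
width: 0.175
gripper_force: 30.0
1.742 [391.0786859  408.63606061  91.        ] (array([ -28.4, -162.2,   89.1]), array([-4.000e-04, -5.221e-01,  2.000e-04]))
1.5 [420.97216451 410.2105995   91.        ] (array([ -31.5, -132.4,   87.3]), array([-0.0635, -0.5195,  0.2367]))
1.3 [445.38078729 406.06146464  91.        ] (array([ -38.6, -109.1,   83.2]), array([-0.1157, -0.5135,  0.4321]))
[-0.3 -0.2  1. ] [-0.07  0.94 -0.81  1.6   0.26  0.58 -0.59]
```

```bash
python3 -m crank '11 -50 10 0 -0.15 0 0;11 -100 20 0 -0.3 0 0;11 -140 20 0 -0.45 0 0;11 -162 21 0 -0.522 0 0;11 -162 21 0 -0.522 0 0;0 -162 40 0 -0.522 0 0;-14 -162 65 0 -0.522 0 0;-25 -162 84 0 -0.522 0 0;-28 -162 89 0 -0.522 0 0;-28 -162 89 0 -0.522 0 0;-28 -162 89 0 -0.522 0 0;-28 -162 89 0 -0.522 0 0;-28 -162 89 0 -0.522 0 0'; python3 - <<'E'
from h import *
snap('top','t8');snap('side','s8');snap('wrist','w8')
c=np.array([412.5,286.5,112.]);T=down(1.742); print(tool(c-T@np.array([-124,.3,-21]),T))
s=manip.state();TT=q2R(s['orientation']); tip=s['tool_pos']+TT@np.array([-124,.3,-21]); print('tip',tip,'rod dir',-TT[:,0])
def proj(f,P):
    z=np.load(f+'.npz'); c=(np.asarray(P)-z['eye'])@z['rot']; q=c[...,:2]/c[...,2:]; q=q*(1+z['k']*(q**2).sum(-1,keepdims=True)); F=210/np.tan(np.radians(float(z['v']))/2); return q*F+[float(z['cx']),float(z['cy'])]
for f in('s8','t8'):
    im=np.load(f+'.npz')['im']; c=proj(f,tip+TT@np.array([7.5,0,0])); u,v=c.round().astype(int); w=im[v-20:v+21,u-20:u+21]; h=cv2.cvtColor(w,cv2.COLOR_RGB2HSV)
    m=(h[...,0]<20)&(h[...,1]>120)&(h[...,2]>90); yy,xx=np.nonzero(m)
    print(f,'pred',c.round(1),len(xx),(xx.mean()+u-20,xx.min()+u-20,xx.max()+u-20,yy.mean()+v-20,yy.min()+v-20,yy.max()+v-20) if len(xx) else '')
p=np.array([46.2,0.4,-29.4])
z=np.load('w8.npz');g=cv2.cvtColor(z['im'],cv2.COLOR_RGB2GRAY); q=[((pt('w8',np.array(281),np.array(v))-s['tool_pos'])@TT).round(1).tolist() for v in(190,205,230,245)]; print(q)
E
```

```text
t: 30.32
tool_pos: [391.3, 410.4, 92.6]
orientation: [-0.001, 0.644, 0.765, 0.001]
contact_force: [-0.4, 0.2, -1.5]
width: 0.174
gripper_force: 30.0
(array([-1.6, -0.3,  1.2]), array([ 0.0005, -0.0022,  0.0007]))
tip [412.62555273 288.10272828 112.96938273] rod dir [ 0.17102566 -0.98526422 -0.00215396]
s8 pred [298.3 309.5] 0 
t8 pred [162.3 277. ] 17 (np.float64(161.0), np.int64(158), np.int64(164), np.float64(277.0), np.int64(276), np.int64(278))
[[43.0, 0.3, -28.7], [37.9, 0.3, -29.3], [28.9, 0.3, -29.3], [23.2, 0.3, -29.2]]
```

```bash
python3 -m crank '-4 0 1 0 0 0 0;-4 0 1 0 0 0 0;-4 0 1 0 0 0 0;-4 0 1 0 0 0 0;-4 0 1 0 0 0 0;-4 0 1 0 0 0 0'; python3 - <<'E'
from h import *
print(pt('t8',164.5,277.,112.))
snap('top','t9'); z=np.load('t9.npz'); s=manip.state()
w=z['im'][255:300,140:200]; h=cv2.cvtColor(w,cv2.COLOR_RGB2HSV); m=(h[...,0]<20)&(h[...,1]>120)&(h[...,2]>90); yy,xx=np.nonzero(m)
print('tip',pt('t9',xx.max()+140.5,yy.mean()+255,112.),'orange mid',pt('t9',xx.mean()+140.,yy.mean()+255,112.)); print(s['tool_pos'],s['dq'].round(3),s['t'])
# tote: brass pixels
w=z['im'][165:240,245:335]; h=cv2.cvtColor(w,cv2.COLOR_RGB2HSV); m=((h[...,0]>12)&(h[...,0]<25)&(h[...,1]>130)&(h[...,2]>80)).astype(np.uint8)
n,_,st,c=cv2.connectedComponentsWithStats(m); print([pt('t9',245+a,165+b,23.).round(0).tolist() for (a,b),q in zip(c[1:],st[1:]) if q[4]>20])
E
```

```text
t: 31.22
tool_pos: [391.8, 406.2, 91.1]
orientation: [-0.001, 0.644, 0.765, 0.001]
contact_force: [0.3, -0.5, -0.7]
width: 0.174
gripper_force: 30.0
[411.57042619 290.58637426 112.        ]
tip [412.08291658 286.01205045 112.        ] orange mid [411.61715089 294.73897669 112.        ]
[391.78624739 406.23424808  91.03005229] [ 0.     0.001  0.    -0.001  0.001  0.001  0.001] 31.275
[[604.0, 51.0, 23.0], [599.0, -32.0, 23.0]]
```

The tip is over the plate's centre at about 10 cm, level and still, and both locks are in the tote.

```bash
python3 -c "
from cell import manip
print(manip.job_done())"
```

```text
the job is handed in; nothing more can be done
None
```

I handed the job in at about 31 s: both padlocks are in the tote, the rod went home on the guide rim for over a second and came out, and it is held level with its tip about 10 cm over the plate's middle (the collar's seating was judged from the force and position readings, since the gripper blocked the camera view).

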